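# Send a finished bracket through the chute flap

### The job

With your fingertips, slide the finished stand bracket (the wooden one with the black star knob, lying on the feed tray of the blue parts chute) along the tray and on through the hanging yellow flap until it runs down the slide into the collecting pan, then draw your fingers back out so that the flap swings shut behind it. Push it, do not pick it up, and do not shoot it along the tray fast; leave everything else on the bench where it is.

Things in the scene. Friction and masses are not known exactly. Their poses are not given: they have to be found in the camera images.
- chute: Blue sheet-steel parts chute with smooth bright floors, fixed to the bench; place and yaw vary. Origin on the bench top under the middle of the flap's hinge rod; z up, +x the feed direction, +y to the left of it. In this frame (mm): flat feed tray, surface at z 120, x -250 to 0, y -170 to +45, open at its -x end and -y side. Everything about the chute is given in this frame.
- fence (a point): Middle of the top edge of the guide fence on the tray's +y side: chute x -125, y 45, z 145 mm. Upright face at chute y +45, 25 mm above the tray, from x -250 to 0. A bracket flat against it has its centre at chute y +5 and goes straight into the throat. On the other side a flared plate, 30 tall, leads in from chute (x -50, y -89) to (x 0, y -54).
- flap_hinge (a point): Middle of the flap's hinge rod (8 mm thick): chute x 0, y 0, z 220 mm. The throat under it is 104 wide, between two cheek plates (y -52 and +52, outer faces +-58, x -6 to 76, top z 234). A clear cover closes throat and slide above, from x 30 on, underside z 234. Nothing stands before or over the rod; only fingers that lean along the feed can follow under it.
- sill (a point): Sill, chute x 45, y 0, z 120 mm: the throat floor runs level, as an extension of the tray, from the flap (x 0) to here, then rounds over (6 to 29 degrees) into the 33 degree slide. A bracket pushed on until its middle is some 30 mm past the sill runs down by itself; its rear end is then about 15 mm past the flap, so the fingertips follow it a little way under the flap.
- flap (a joint): Yellow aluminium flap with black rubber edge, 98 wide, 4 thick, 60 g, hanging from the hinge rod to 4 mm above the floor. Rad: 0 hanging shut (a stop keeps it from swinging towards the tray), up to 1.5 as its lower edge swings in the feed direction. Only its weight shuts it; under 1 N opens it, and it rides over whatever is pushed under it.
- bracket_center (a point): Centre of the finished bracket's pale wooden base block, 120 (x) by 80 (y) by 25 (z) mm, 12.5 above its underside. On it two plywood lugs (56 long, tops 51 above the underside) and at their +y side a black star knob 40 across, top 60 up. 0.2 to 0.4 kg, slides easily (friction 0.12 to 0.18). Starts flat on the tray, long side within 0.15 rad of the feed, at chute x -130 to -90, y -55 to -15: it also has to go sideways.
- pan (a point): Middle of the collecting pan's floor at the foot of the slide: chute x 340, y 0, z 15 mm. The pan is 104 wide, x 262 to 432, open above, sides and end wall 65 tall.
- blank: Bystander on the bench: a bracket like the finished one but still without a knob. Origin under its middle.
- knob_a: Bystander: loose black star knob with brass stud, 40 across, 40 tall. Origin under its middle.
- knob_b: Bystander: loose red star knob, 40 across, 28 tall. Origin under its middle.
- tape_roll: Bystander: roll of blue tape lying flat, 96 across, 24 tall. Origin under its middle.
- mallet: Bystander: rubber mallet lying down, wooden handle, black head, about 330 long, 62 tall. Origin on the bench under the handle.
- driver: Bystander: screwdriver lying on the bench beyond the chute. Origin under its middle.
- glue: Bystander: yellow glue bottle with orange cap, 60 across, 170 tall, standing beyond the chute. Origin under its middle.
There are look-alikes about, which are no part of the job. What is shaped like the part that bears bracket_center but red or turquoise is not meant.

How it is judged:
By the outcome, as a careful person would: the job done as asked, in the order asked, and still so for the second after the job is handed in, with the robot touching nothing.
It also fails if it takes over 48 s, if anything falls off the work surface, if the arm or the gripper's body presses on something with over 40 N, if the wrist force passes 120 N, or if a joint passes its speed limit or range.

### The arm

A 6-joint arm with a two-finger parallel gripper is mounted at the origin on the work surface. World frame = base frame: x ahead of the robot, y to its left, z up, the work surface at z = 0. Lengths are in mm, angles in degrees, forces in N, time in s.
With the tool pointing down it reaches from about 350 to 850 mm from the base axis. Payload 8.1 kg.
Tool frame: the origin (TCP) lies midway between the tips of the shut fingers; the grasp point (between the pads) lies 19 mm behind it; z points along the fingers, y is the line along which they close (so a half turn about z gives the same grasp; the last joint's range is limited). The gripper opens to 85 mm and grips with 20 to 120 N. Pads are 22 mm wide; open, the fingers measure 114 mm over their backs; the gripper's body (76 mm by 85 mm) begins 54 mm behind the grasp point. The pads swing forward as they close: fully open they stand 13 mm farther back than shut.
Start: joints at [71.368, 7.471, 85.268, -0, 87.261, -4.893], TCP at [142.483, 582.841, 231.292] pointing down, gripper open.
Joint ranges: [-169.43, 169.43], [-51.17, 129.36], [1.28, 143.12], [-76.62, 256.62], [0, 156.53], [-152.29, 152.29]. Speed limits (degrees/s): [136.94, 136.94, 159.86, 180, 180, 180].

### API

Orientations are given as [roll, pitch, yaw] about the fixed x, y, z axes, in that order (R = Rz(yaw) Ry(pitch) Rx(roll)).
In Python, from bench import sense, snapshot, camera_params, hand_in, masks_of, pinpoint gives the robot as it stands.
- The arm moves only by the tool step_arm, never from a script. Its argument "targets" is a list of rows, each an object with "angular": the turn, a rotation vector about the tool's x, y, z scaled (see below), a list of three; "dp": the shift along the tool's x, y, z scaled (see below), a list of three; "fingers": the closure, from 0 (fully open) to 1 (shut). A call has exactly 8 rows; each row is the pose to reach, as a shift and turn from the pose commanded when the call began, along the tool's axes at that moment, turning the shorter way round; what a row does not reach only later rows make up. The controller multiplies each number of a shift by 0.2 m and each number of a turn by 180 degrees. A row lasts 1/8 s, in which the tool goes at most 62.5 mm and 10.7 degrees, less where a joint would pass 70% of its speed; a pose out of reach is approached as far as the arm can. A call with a number of a shift or a turn outside -1 to 1 is refused whole. A call with a gripper value outside its range is refused whole. The fingers move at their own pace and stop on an object; "newtons" is the grip in N (left out, the last holds). Time passes only in rows, so rows that repeat a pose let the fingers close, or fill a call up. It gives the time, the measured TCP pose, the force, the opening and the grip force at its end, in the units of the state.
- sense(): the state, without advancing time (a new reading comes with each control period).
- snapshot(name): name is "side" or "top"; returns the picture (480x640x3 uint8, blue, green, red); there is no depth.
- camera_params(name): a dict with "vfov" (degrees; the focal length in pixels is half the picture's height over the tangent of half this angle, whatever the lens; pixels are square), "cx", "cy" (the principal point, pixels), "R" (3x3) and "t" (3): a world point X has camera coordinates R X + t. Camera axes: x right, y down, z forward; pixel columns grow to the right and rows downward; lengths in mm; the calibration is good to about 2 mm. A picture is of the moment at which its call begins. camera_params takes no time and is no camera call.
- hand_in(): hands the job in; it is judged then, once.
Trained networks look in the newest picture that a camera, given by its name, has taken for a name from the list of things; names that differ only in an ending like _2 or _b are one class to them, and where a whole thing is asked for, a point or a joint stands for the part that bears it (a point fixed in the world has none). Each returns a list of dicts, best first, with "conf" (0 to 1); they miss things now and then, are a little off and sometimes report something else, mostly with a low value. They report only what shows in the picture. A call takes as long as a camera call. They do not tell look-alikes from the thing itself.
- masks_of(camera, label): "pixels" (480x640 bool, what is visible of it) and "at" ([column, row] in pixels, amid what is visible of it).
- pinpoint(camera, label): "at" ([column, row] in pixels: a listed point, or the origin of a listed thing).
The state is a dict: "time": time; "joint_pos": joint angles; "qd": joint speeds; "joint_efforts": joint torques, N m; "tool_pos": TCP position; "tcp_rot": TCP orientation; "ft_force": force on the tool from outside, world axes, zero at the start; "wrist_torque": the same for the moment, N m; "finger_gap": finger opening in mm; "grip_force": force on a finger pad.
Only numpy, scipy, OpenCV 4.12 (cv2) and the standard library are available. Lean on these libraries where they do the work, as an engineer would, in place of code of your own. Each camera call takes 0.05 s, during which the arm holds its last target. There are 200 camera calls.

## Working session

There is one attempt and no reset: what is moved stays moved. The work goes in short steps, Python scripts to look and compute and a tool call to move; the robot and the scene stay as the last step left them, time stands still between calls to the robot, and variables do not carry over. Pictures are saved under pics/ and viewed, at most 10 in all, crops included, and the job is handed in when it is done.

Besides the shell and the picture viewer there is one more tool, called by a JSON object that holds its "fn" and its "kwargs", one argument or row to a line. step_arm: Moves the arm, as the interface text tells. Its arguments: {"type":"object","properties":{"targets":{"type":"array","items":{"type":"object","properties":{"angular":{"type":"array","items":{"type":"number","minimum":-1,"maximum":1}},"dp":{"type":"array","items":{"type":"number","minimum":-1,"maximum":1}},"fingers":{"type":"number"}}}},"newtons":{"type":"number"}},"required":["targets"]}

```bash
mkdir -p pics
cat > h.py <<'E'
import numpy as np, cv2
from bench import *
def cam(n):
    p=camera_params(n); f=240/np.tan(np.radians(p['vfov'])/2)
    return np.array([[f,0,p['cx']],[0,f,p['cy']],[0,0,1]]),np.array(p['R']),np.array(p['t'])
def ray(n,uv):
    K,R,t=cam(n); d=R.T@np.linalg.inv(K)@np.array([uv[0],uv[1],1.]); return -R.T@t,d
def atz(n,uv,z):
    o,d=ray(n,uv); return o+d*(z-o[2])/d[2]
def proj(n,X):
    K,R,t=cam(n); q=(R@np.atleast_2d(X).T).T+t; q=q@K.T; return q[:,:2]/q[:,2:]
E
python3 - <<'E'
from h import *
ims=[]
for n in("side","top"):
    im=snapshot(n); cv2.imwrite(f"pics/{n}0.png",im)
    K,R,t=cam(n); print(n,K[0,0],K[:2,2],-R.T@t)
    for l,z in(("fence",145),("flap_hinge",220),("sill",120),("bracket_center",132.5),("pan",15)):
        for r in pinpoint(n,l)[:3]: print(n,l,round(r['conf'],2),np.round(r['at'],1),np.round(atz(n,r['at'],z),1))
E
```

```text
side 502.9246695964812 [317.9692822  241.67286618] [ -7.04050598 939.48309689 889.81383776]
side fence 0.59 [281.3 231.6] [622.5 173.  145. ]
side flap_hinge 0.71 [325.3 191.9] [564.1  62.5 220. ]
side bracket_center 0.92 [350.7 431.1] [210.6 536.5 132.5]
side bracket_center 0.57 [313.3 243.7] [538.2 157.9 132.5]
top 445.3834151445784 [316.11419054 237.75680549] [ 369.94274642  170.72241033 1263.63449701]
top fence 0.6 [311.3 197. ] [620.4 173.9 145. ]
top fence 0.59 [405.9 169.6] [690.7 -71.5 145. ]
top fence 0.48 [432.3 302.4] [ 350.1 -125.2  145. ]
top flap_hinge 0.95 [363.8 210.6] [569.5  48.8 220. ]
top flap_hinge 0.45 [310.9 196.8] [604.1 174.6 220. ]
top sill 0.65 [376.7 217.8] [569.3   3.9 120. ]
top bracket_center 0.97 [278.5 339.9] [261.4 258.4 132.5]
top bracket_center 0.89 [311.3 232.7] [529.8 174.7 132.5]
top bracket_center 0.73 [145.8 310.3] [337.2 590.3 132.5]
top pan 0.68 [222.9 291.2] [384.2 422.1  15. ]
top pan 0.6 [472.1 233.5] [ 540.1 -281.    15. ]
```

View pics/top0.png

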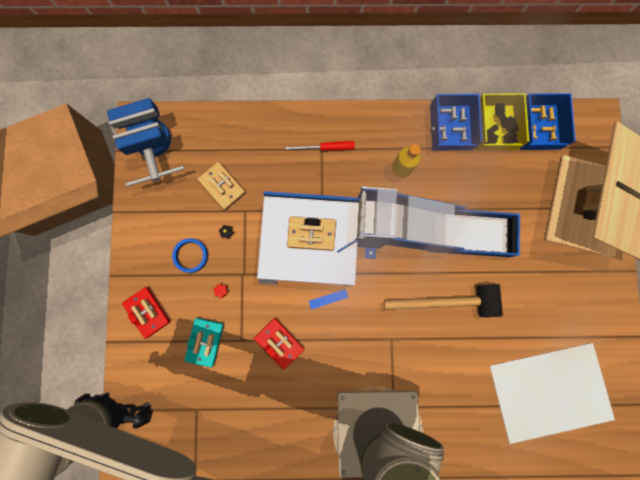

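View pics/side0.png

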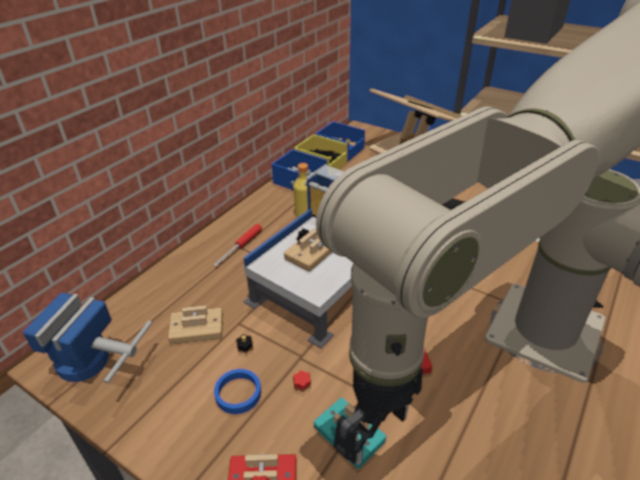

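The top view shows the chute's tray at columns 258–358, rows 194–284, feeding right (world −y). The wooden bracket is at (312,232), its knob towards the fence, and the flap is at column 362. I'll zoom in to get corners for fitting the chute pose.

Run:
```python
from h import *
im=cv2.imread("pics/top0.png")
c=im[180:300,250:410]; cv2.imwrite("pics/crop.png",cv2.resize(c,None,fx=5,fy=5,interpolation=cv2.INTER_CUBIC))
for l in("bracket_center","chute","flap","pan"):
    for r in masks_of("top",l)[:3]:
        m=r['pixels'].astype(np.uint8); ys,xs=np.nonzero(m)
        print(l,round(r['conf'],2),np.round(r['at']),m.sum(),cv2.minAreaRect(np.c_[xs,ys].astype(np.float32)))
```

```text
bracket_center 0.94 [143. 314.] 1387 ((145.42306518554688, 312.38458251953125), (44.376014709472656, 33.559364318847656), 56.3099365234375)
bracket_center 0.77 [208. 340.] 1417 ((204.3529815673828, 342.0882568359375), (31.28709602355957, 47.53697967529297), 14.03624439239502)
bracket_center 0.74 [310. 232.] 1493 ((311.4886779785156, 232.7603759765625), (48.910316467285156, 32.056671142578125), 2.4895527362823486)
chute 0.59 [369. 232.] 15530 ((389.1821594238281, 236.25723266601562), (260.8454284667969, 99.39601135253906), 1.3478872776031494)
flap 0.65 [359. 214.] 232 ((361.7665710449219, 212.97940063476562), (7.441676139831543, 40.54834747314453), 5.04245138168335)
pan 0.81 [369. 231.] 15403 ((389.22845458984375, 236.4614715576172), (260.4258728027344, 99.53006744384766), 1.7357046604156494)
pan 0.69 [220. 186.] 1168 ((221.73402404785156, 185.6776123046875), (43.470603942871094, 27.856910705566406), 48.5035285949707)
```

View pics/crop.png

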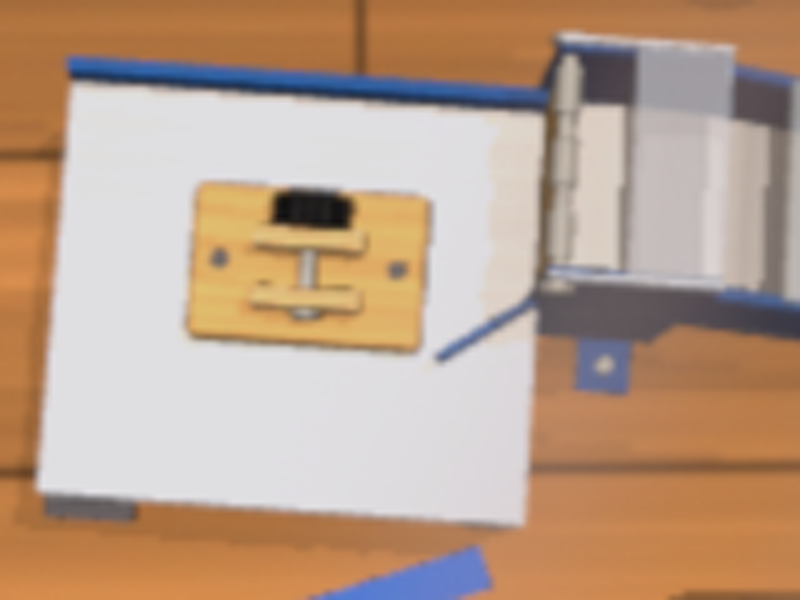

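```bash
cat >> h.py <<'E'
def T(p,X):  # planar pose (x,y,yaw)
    c,s=np.cos(p[2]),np.sin(p[2]); X=np.atleast_2d(np.float64(X)); return np.c_[p[0]+c*X[:,0]-s*X[:,1],p[1]+s*X[:,0]+c*X[:,1],X[:,2]]
from scipy.optimize import least_squares
def fit(n,M,uv,p0):
    r=least_squares(lambda p:(proj(n,T(p,M))-uv).ravel(),p0,loss='soft_l1'); return r.x,(proj(n,T(r.x,M))-uv)
E
python3 - <<'E'
from h import *
o=np.array([250,180])-.4
M=[[-250,-170,120],[0,-170,120],[-250,45,120],[0,45,120],[-50,-89,150],[-125,45,145],[0,0,220]]
uv=np.array([[38,490],[525,525],[70,82],[548,106],[437,357]])/5+o
uv=np.vstack([uv,[311.3,197],[363.8,210.6]])
p,e=fit("top",M,uv,[570,49,-1.6]); print(p,np.degrees(p[2]));print(e.round(1))
B=[[-60,40,145],[60,40,145],[60,-40,145],[-60,-40,145]]
uv=np.array([[197,181],[432,195],[421,353],[185,337]])/5+o
b,e=fit("top",B,uv,[530,175,-1.6]); print(b,np.degrees(b[2]));print(e.round(1))
c,s=np.cos(p[2]),np.sin(p[2]); d=b[:2]-p[:2]; print("in chute",c*d[0]+s*d[1],-s*d[0]+c*d[1],np.degrees(b[2]-p[2]))
np.save("p.npy",p)
print(sense()['tcp_rot'],sense()['tool_pos'])
E
```

```text
[567.36687676  52.27767065  -1.64355664] -94.16885890633745
[[ 0.   0.3]
 [ 0.2 -0.5]
 [ 0.2 -0.3]
 [-0.1  1. ]
 [ 0.7 -0.8]
 [ 0.1 -0.4]
 [-1.4  0.9]]
[527.65207968 174.48139344  -1.64611492] -94.31543761234093
[[-0.1 -0. ]
 [-0.1  0.3]
 [ 0.2 -0.1]
 [-0.  -0.1]]
in chute -118.9932762497139 -48.49345500645629 -0.146578706003482
[1.79998351e+02 6.03607343e-04 1.66260503e+02] [142.48463249 582.84316354 231.31703811]
```

```bash
cat >> h.py <<'E'
from scipy.spatial.transform import Rotation as Ro
P=np.load('p.npy')
def go(cx,cy,z,tilt):
    s=sense(); R0=Ro.from_euler('xyz',s['tcp_rot'],degrees=True); X=T(P,[[cx,cy,z]])[0]
    th=np.radians(tilt); f=T([0,0,P[2]],[[1,0,0],[0,1,0]])
    tz=f[0]*np.sin(th)+np.array([0,0,-np.cos(th)]); ty=f[1]; R1=Ro.from_matrix(np.c_[np.cross(ty,tz),ty,tz])
    dp=R0.inv().apply(X-s['tool_pos'])/200; a=(R0.inv()*R1).as_rotvec(degrees=True)/180
    print("dp",dp.round(4),"ang",a.round(4),"world",X.round(1)); st(s)
def st(s=None):
    s=s or sense(); d=np.array(s['tool_pos'])[:2]-P[:2]; c,n=np.cos(P[2]),np.sin(P[2])
    print("t",s['time'],"chute",np.round([c*d[0]+n*d[1],-n*d[0]+c*d[1],s['tool_pos'][2]],1),"F",np.round(s['ft_force'],1),"gap",s['finger_gap'],"J",np.round(s['joint_pos']))
E
python3 - <<'E'
from h import *
go(-119,-118,231,0)
E
```

```text
dp [-2.0130e+00 -1.5837e+00  1.6000e-03] ang [ 0.     -0.      0.4468] world [458.3 179.5 231. ]
t 0.8 chute [-498.3 -462.3  231.3] F [ 0.9  0.4 -0.7] gap 85.63267168468585 J [71.  7. 85. -0. 87. -5.]
```

{"fn": "step_arm", "kwargs": {
  "targets": [
    {"dp": [-0.12,-0.1,0],"angular": [0,0,0.05],"fingers": 1},
    {"dp": [-0.25,-0.2,0],"angular": [0,0,0.1],"fingers": 1},
    {"dp": [-0.4,-0.32,0],"angular": [0,0,0.15],"fingers": 1},
    {"dp": [-0.55,-0.43,0],"angular": [0,0,0.2],"fingers": 1},
    {"dp": [-0.7,-0.55,0],"angular": [0,0,0.25],"fingers": 1},
    {"dp": [-0.85,-0.67,0],"angular": [0,0,0.3],"fingers": 1},
    {"dp": [-1,-0.79,0],"angular": [0,0,0.35],"fingers": 1},
    {"dp": [-1,-0.79,0],"angular": [0,0,0.4],"fingers": 1}
  ],
  "newtons": 40
}}

```text
time: 1.8
tool_pos: [300.8, 380.1, 231.5]
tcp_rot: [180.0, 0.0, 93.8]
ft_force: [-0.1, 0.8, -0.4]
finger_gap: 0.1
grip_force: 0.0
```

Run:
```python
from h import *
go(-119,-118,200,0)
```

```text
dp [-1.0527  0.7198  0.1584] ang [0.0003 0.0001 0.0442] world [458.3 179.5 200. ]
t 1.8 chute [-307.6 -289.7  231.5] F [-0.1  0.8 -0.4] gap 0.10792392474428729 J [ 46. -11. 103.  -0.  88.  42.]
```

{"fn": "step_arm", "kwargs": {
  "targets": [
    {"dp": [-0.15,0.11,0],"angular": [0,0,0.02],"fingers": 1},
    {"dp": [-0.3,0.22,0],"angular": [0,0,0.044],"fingers": 1},
    {"dp": [-0.45,0.33,0],"angular": [0,0,0.044],"fingers": 1},
    {"dp": [-0.6,0.43,0],"angular": [0,0,0.044],"fingers": 1},
    {"dp": [-0.8,0.55,0],"angular": [0,0,0.044],"fingers": 1},
    {"dp": [-1,0.69,0.03],"angular": [0,0,0.044],"fingers": 1},
    {"dp": [-1,0.69,0.15],"angular": [0,0,0.044],"fingers": 1},
    {"dp": [-1,0.69,0.15],"angular": [0,0,0.044],"fingers": 1}
  ]
}}

```text
time: 2.8
tool_pos: [450.6, 191.8, 199.4]
tcp_rot: [-179.8, 0.1, 86.3]
ft_force: [-0.1, -0.4, -1.0]
finger_gap: 0.0
grip_force: 0.0
```

Run:
```python
from h import *
go(-119,-118,128,0)
```

```text
dp [-0.0581  0.0437  0.3569] ang [-0.0012  0.0004  0.0024] world [458.3 179.5 128. ]
t 2.8 chute [-130.6 -126.6  199.4] F [-0.1 -0.4 -1. ] gap 0.005836261278099108 J [ 17.  -9. 105.   0.  84.  21.]
```

{"fn": "step_arm", "kwargs": {
  "targets": [
    {"dp": [-0.05,0.02,0.02],"fingers": 1},
    {"dp": [-0.06,0.03,0.08],"fingers": 1},
    {"dp": [-0.06,0.03,0.15],"fingers": 1},
    {"dp": [-0.06,0.03,0.22],"fingers": 1},
    {"dp": [-0.06,0.03,0.29],"fingers": 1},
    {"dp": [-0.06,0.03,0.34],"fingers": 1},
    {"dp": [-0.06,0.03,0.355],"fingers": 1},
    {"dp": [-0.06,0.03,0.355],"fingers": 1}
  ]
}}

```text
validation failed for argument at $.ta...
```

Run:
```python
from h import *
im=snapshot("top")
cv2.imwrite("pics/t1.png",cv2.resize(im[180:300,250:410],None,fx=5,fy=5,interpolation=cv2.INTER_CUBIC))
go(-119,-49.5,128,0)
```

```text
dp [-0.0648  0.3836  0.3631] ang [-0.0006  0.0002  0.0027] world [526.6 174.6 128. ]
t 2.85 chute [-131.3 -126.2  200.8] F [-0.6  0.7  0.5] gap 0.08155466404945158 J [ 17.  -9. 105.   0.  84.  21.]
```

View pics/t1.png

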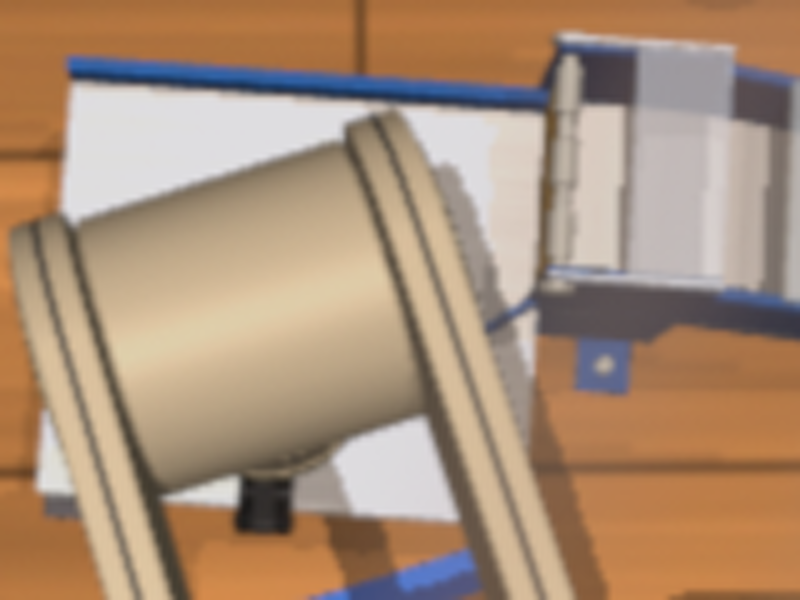

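The step was refused, probably because I left "angular" out. In the top view the arm hides the bracket, with fingers at crop (265,505), so I'll rely on force and the side camera from here. Repeating the descent.

{"fn": "step_arm", "kwargs": {
  "targets": [
    {"dp": [-0.05,0.02,0.02],"angular": [0,0,0.002],"fingers": 1},
    {"dp": [-0.06,0.03,0.08],"angular": [0,0,0.002],"fingers": 1},
    {"dp": [-0.06,0.03,0.15],"angular": [0,0,0.002],"fingers": 1},
    {"dp": [-0.06,0.03,0.22],"angular": [0,0,0.002],"fingers": 1},
    {"dp": [-0.06,0.03,0.29],"angular": [0,0,0.002],"fingers": 1},
    {"dp": [-0.06,0.03,0.34],"angular": [0,0,0.002],"fingers": 1},
    {"dp": [-0.06,0.03,0.36],"angular": [0,0,0.002],"fingers": 1},
    {"dp": [-0.06,0.03,0.36],"angular": [0,0,0.002],"fingers": 1}
  ]
}}

```text
time: 3.85
tool_pos: [456.9, 180.3, 129.2]
tcp_rot: [-180.0, 0.0, 86.0]
ft_force: [0.3, 0.9, -0.4]
finger_gap: 0.5
grip_force: 0.0
```

Run:
```python
from h import *
go(-119,-49.5,128,0)
im=snapshot("side")
cv2.imwrite("pics/s1.png",cv2.resize(im[170:350,230:430],None,fx=3.3,fy=3.3,interpolation=cv2.INTER_CUBIC))
```

```text
dp [-0.0042  0.35    0.0057] ang [-0.0001  0.      0.0008] world [526.6 174.6 128. ]
t 3.85 chute [-119.7 -119.5  129.2] F [ 0.3  0.9 -0.4] gap 0.5242633330285276 J [ 16.  -5. 109.  -0.  76.  20.]
```

View pics/s1.png

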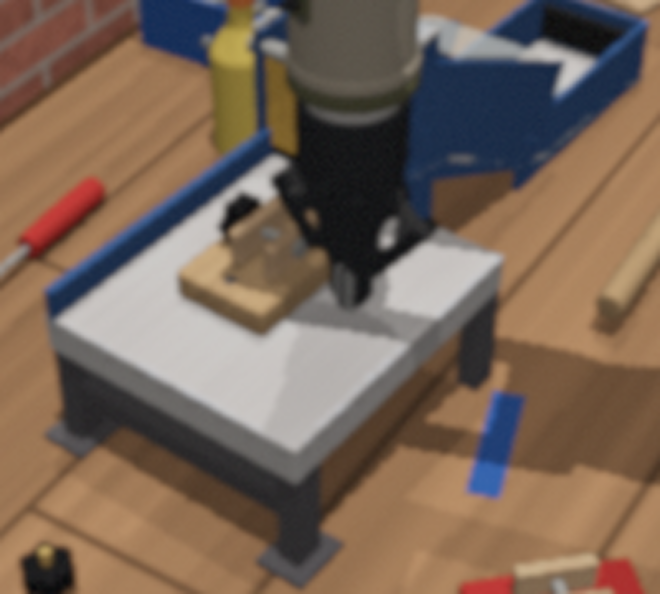

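The fingertips (crop 350,300) stand on the tray just beside the bracket's near long side. Finger knuckles stick out to (285,180) and (432,228), so I need to know whether one clears the lugs.

Run:
```python
from h import *
ax=T([0,0,P[2]],[[1,0,0]])[0]
def inplane(uv,cx):
    o,d=ray("side",np.array(uv)/3.3+[230,170]); q=T(P,[[cx,0,0]])[0]
    X=o+d*((q-o)@ax)/(d@ax); e=X[:2]-P[:2]; c,s=np.cos(P[2]),np.sin(P[2]); return np.round([-s*e[0]+c*e[1],X[2]],0)
for n,uv in dict(tip=(350,303),kr=(434,228),kr_low=(425,240),mid=(380,270),kl=(282,172),kl2=(275,182)).items():
    print(n,inplane(uv,-119.7),inplane(uv,-131))
```

```text
tip [-117.  127.] [-125.  139.]
kr [-184.  225.] [-191.  235.]
kr_low [-177.  212.] [-184.  222.]
mid [-142.  169.] [-150.  180.]
kl [-58. 216.] [-67. 227.]
kl2 [-52. 205.] [-61. 215.]
```

{"fn": "step_arm", "kwargs": {
  "targets": [
    {"dp": [0,0.0,-0.028],"angular": [0,0,0],"fingers": 1},
    {"dp": [0,0.04,-0.028],"angular": [0,0,0],"fingers": 1},
    {"dp": [0,0.08,-0.028],"angular": [0,0,0],"fingers": 1},
    {"dp": [0,0.12,-0.028],"angular": [0,0,0],"fingers": 1},
    {"dp": [0,0.16,-0.028],"angular": [0,0,0],"fingers": 1},
    {"dp": [0,0.2,-0.028],"angular": [0,0,0],"fingers": 1},
    {"dp": [0,0.24,-0.028],"angular": [0,0,0],"fingers": 1},
    {"dp": [0,0.28,-0.028],"angular": [0,0,0],"fingers": 1}
  ]
}}

```text
time: 4.9
tool_pos: [513.3, 176.3, 134.8]
tcp_rot: [-180.0, 0.0, 86.0]
ft_force: [-0.5, 0.1, 0.7]
finger_gap: -0.4
grip_force: 0.3
```

{"fn": "step_arm", "kwargs": {
  "targets": [
    {"dp": [0,0.01,0],"angular": [0,0,0],"fingers": 1},
    {"dp": [0,0.02,0],"angular": [0,0,0],"fingers": 1},
    {"dp": [0,0.03,0],"angular": [0,0,0],"fingers": 1},
    {"dp": [0,0.04,0],"angular": [0,0,0],"fingers": 1},
    {"dp": [0,0.045,0],"angular": [0,0,0],"fingers": 1},
    {"dp": [0,0.05,0],"angular": [0,0,0],"fingers": 1},
    {"dp": [0,0.055,0],"angular": [0,0,0],"fingers": 1},
    {"dp": [0,0.06,0],"angular": [0,0,0],"fingers": 1}
  ]
}}

```text
time: 5.9
tool_pos: [524.8, 175.5, 134.9]
tcp_rot: [180.0, -0.0, 86.0]
ft_force: [0.0, -1.3, -0.4]
finger_gap: 0.3
grip_force: 0.3
```

Run:
```python
from h import *
im=snapshot("side");go(-119,-49.5,135,0)
cv2.imwrite("pics/s2.png",cv2.resize(im[170:350,230:430],None,fx=3.3,fy=3.3,interpolation=cv2.INTER_CUBIC))
```

```text
dp [-0.0043  0.0091 -0.0006] ang [ 0.     -0.      0.0008] world [526.6 174.6 135. ]
t 5.95 chute [-119.8  -51.3  134.9] F [-0.9  0.7  0.5] gap -0.3311156374992848 J [13.  4. 99. -0. 77. 17.]
```

View pics/s2.png

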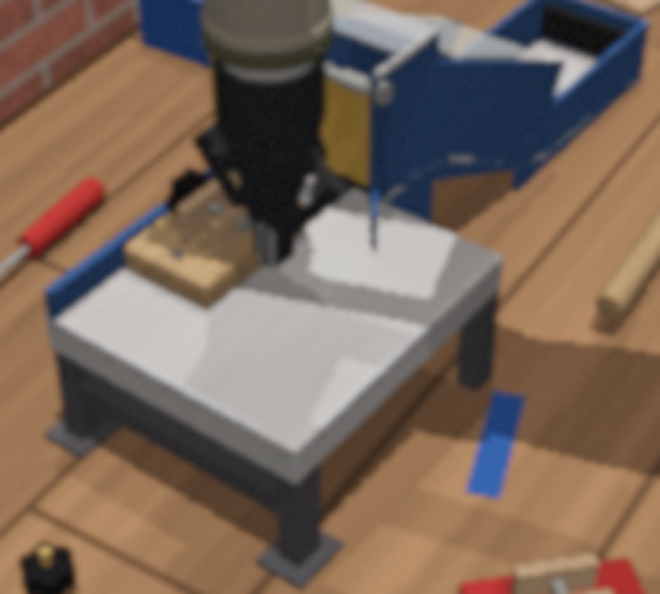

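The bracket has gone sideways nearly to the fence, with its rear corners at crop (127,245) and (208,285). No contact force yet, so I'll creep further.

{"fn": "step_arm", "kwargs": {
  "targets": [
    {"dp": [0,0.004,0],"angular": [0,0,0],"fingers": 1},
    {"dp": [0,0.008,0],"angular": [0,0,0],"fingers": 1},
    {"dp": [0,0.012,0],"angular": [0,0,0],"fingers": 1},
    {"dp": [0,0.015,0],"angular": [0,0,0],"fingers": 1},
    {"dp": [0,0.018,0],"angular": [0,0,0],"fingers": 1},
    {"dp": [0,0.02,0],"angular": [0,0,0],"fingers": 1},
    {"dp": [0,0.02,0],"angular": [0,0,0],"fingers": 1},
    {"dp": [0,0.02,0],"angular": [0,0,0],"fingers": 1}
  ]
}}

```text
time: 6.95
tool_pos: [527.4, 175.4, 134.7]
tcp_rot: [-179.8, 0.0, 86.0]
ft_force: [-9.0, 0.5, 4.8]
finger_gap: 0.2
grip_force: 4.9
```

Run:
```python
from h import *
st()
for d in (0,5): print((proj("side",T(P,[[-179,45-d,145],[-179,-35-d,145]]))-[230,170])*3.3)
```

```text
t 6.95 chute [-119.9  -48.8  134.7] F [-9.   0.5  4.8] gap 0.16928465985839983 J [13.  5. 99.  0. 77. 17.]
[[121.22599053 240.61433751]
 [205.98052655 282.55666499]]
[[126.36176079 243.15586707]
 [211.4667355  285.27161552]]
```

{"fn": "step_arm", "kwargs": {
  "targets": [
    {"dp": [0,-0.02,0],"angular": [0,0,0],"fingers": 1},
    {"dp": [0,-0.06,0],"angular": [0,0,0],"fingers": 1},
    {"dp": [0,-0.12,0],"angular": [0,0,0],"fingers": 1},
    {"dp": [0,-0.18,0],"angular": [0,0,0],"fingers": 1},
    {"dp": [0,-0.2,-0.1],"angular": [0,0,0],"fingers": 0.9},
    {"dp": [0.1,-0.2,-0.25],"angular": [0,0,0],"fingers": 0.8},
    {"dp": [0.25,-0.2,-0.4],"angular": [0,0,0],"fingers": 0.7},
    {"dp": [0.4,-0.2,-0.45],"angular": [0,0,0],"fingers": 0.7}
  ]
}}

```text
time: 7.95
tool_pos: [495.0, 259.0, 227.8]
tcp_rot: [179.8, -0.1, 86.0]
ft_force: [0.2, 0.6, 0.8]
finger_gap: 25.4
grip_force: 0.0
```

Run:
```python
from h import *
go(-235,-10,220,50)
```

```text
dp [0.1694 0.3861 0.0409] ang [ 1.500e-03 -2.784e-01  1.000e-04] world [574.5 287.4 220. ]
t 7.95 chute [-200.9  -87.2  227.8] F [0.2 0.6 0.8] gap 25.35316377218265 J [22.  1. 92. -0. 86. 26.]
```

{"fn": "step_arm", "kwargs": {
  "targets": [
    {"dp": [0.02,0.05,0],"angular": [0,-0.05,0],"fingers": 0.7},
    {"dp": [0.05,0.1,0],"angular": [0,-0.1,0],"fingers": 0.7},
    {"dp": [0.08,0.16,0],"angular": [0,-0.15,0],"fingers": 0.7},
    {"dp": [0.11,0.22,0],"angular": [0,-0.2,0],"fingers": 0.7},
    {"dp": [0.14,0.28,0],"angular": [0,-0.25,0],"fingers": 0.7},
    {"dp": [0.17,0.34,0],"angular": [0,-0.278,0],"fingers": 0.7},
    {"dp": [0.17,0.386,0],"angular": [0,-0.278,0],"fingers": 0.7},
    {"dp": [0.17,0.386,0],"angular": [0,-0.278,0],"fingers": 0.7}
  ]
}}

```text
time: 8.95
tool_pos: [574.5, 285.9, 225.4]
tcp_rot: [179.9, 49.9, 85.9]
ft_force: [-0.0, -0.5, -0.3]
finger_gap: 25.7
grip_force: 0.0
```

Run:
```python
from h import *
print(sense()['tcp_rot']);go(-210,0,150,50);go(-210,0,133,50)
```

```text
[179.9070786   49.89818068  85.86239376]
dp [0.2125 0.049  0.3331] ang [ 0.0006 -0.0006  0.0001] world [582.6 261.7 150. ]
t 8.95 chute [-233.6   -9.9  225.4] F [-0.  -0.5 -0.3] gap 25.696020604875084 J [ 40.  47.  47. -39. 118.  35.]
dp [0.2775 0.0489 0.3879] ang [ 0.0006 -0.0006  0.0001] world [582.6 261.7 133. ]
t 8.95 chute [-233.6   -9.9  225.4] F [-0.  -0.5 -0.3] gap 25.696020604875084 J [ 40.  47.  47. -39. 118.  35.]
```

{"fn": "step_arm", "kwargs": {
  "targets": [
    {"dp": [0.03,0.03,0.04],"angular": [0,0,0],"fingers": 0.7},
    {"dp": [0.08,0.049,0.11],"angular": [0,0,0],"fingers": 0.7},
    {"dp": [0.13,0.049,0.18],"angular": [0,0,0],"fingers": 0.7},
    {"dp": [0.18,0.049,0.25],"angular": [0,0,0],"fingers": 0.7},
    {"dp": [0.22,0.049,0.31],"angular": [0,0,0],"fingers": 0.7},
    {"dp": [0.25,0.049,0.35],"angular": [0,0,0],"fingers": 0.7},
    {"dp": [0.275,0.049,0.385],"angular": [0,0,0],"fingers": 0.7},
    {"dp": [0.275,0.049,0.385],"angular": [0,0,0],"fingers": 0.7}
  ]
}}

```text
time: 9.95
tool_pos: [581.7, 261.8, 132.6]
tcp_rot: [-179.9, 50.1, 86.0]
ft_force: [-0.1, -0.4, -0.3]
finger_gap: 26.0
grip_force: 0.0
```

Run:
```python
from h import *
im=snapshot("side");go(-150,0,132,50);go(10,0,132,50)
cv2.imwrite("pics/s3.png",cv2.resize(im[170:350,230:430],None,fx=3.3,fy=3.3,interpolation=cv2.INTER_CUBIC))
```

```text
dp [-0.1887  0.0026  0.2354] ang [0.0007 0.0002 0.0006] world [578.3 201.9 132. ]
t 10.0 chute [-210.3   -0.7  133.3] F [-1.3 -0.  -0.4] gap 25.481343019113943 J [ 38.  50.  53. -37. 111.  40.]
dp [-7.025e-01  4.000e-04  8.487e-01] ang [0.0007 0.0002 0.0006] world [566.6  42.3 132. ]
t 10.0 chute [-210.3   -0.7  133.3] F [-1.3 -0.  -0.4] gap 25.481343019113943 J [ 38.  50.  53. -37. 111.  40.]
```

View pics/s3.png

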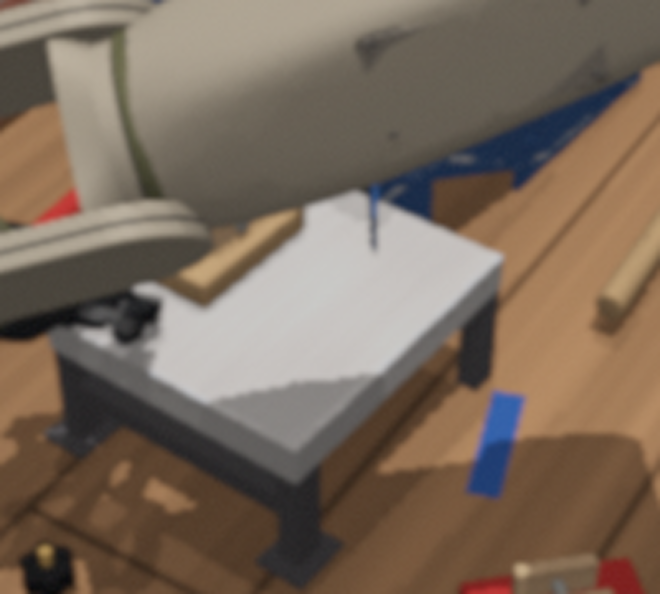

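The fingers stand low behind the bracket's rear edge, tips at crop (150,320), and the bracket lies along the fence. Pushing at 50 mm/s.

{"fn": "step_arm", "kwargs": {
  "targets": [
    {"dp": [-0.02,0,0.024],"angular": [0,0,0],"fingers": 0.7},
    {"dp": [-0.04,0,0.048],"angular": [0,0,0],"fingers": 0.7},
    {"dp": [-0.06,0,0.072],"angular": [0,0,0],"fingers": 0.7},
    {"dp": [-0.08,0,0.096],"angular": [0,0,0],"fingers": 0.7},
    {"dp": [-0.1,0,0.12],"angular": [0,0,0],"fingers": 0.7},
    {"dp": [-0.12,0,0.144],"angular": [0,0,0],"fingers": 0.7},
    {"dp": [-0.14,0,0.168],"angular": [0,0,0],"fingers": 0.7},
    {"dp": [-0.16,0,0.191],"angular": [0,0,0],"fingers": 0.7}
  ]
}}

```text
time: 11.0
tool_pos: [578.4, 211.9, 133.2]
tcp_rot: [-180.0, 50.0, 86.0]
ft_force: [-1.2, 0.8, 0.1]
finger_gap: 25.4
grip_force: 0.3
```

Run:
```python
from h import *
go(-110,0,132.5,50)
```

```text
dp [-0.1579  0.0023  0.194 ] ang [0.0006 0.0002 0.0006] world [575.4 162.  132.5]
t 11.0 chute [-160.    -0.6  133.2] F [-1.2  0.8  0.1] gap 25.43283199622961 J [ 36.  44.  62. -38. 107.  39.]
```

{"fn": "step_arm", "kwargs": {
  "targets": [
    {"dp": [-0.02,0,0.024],"angular": [0,0,0],"fingers": 0.7},
    {"dp": [-0.04,0,0.048],"angular": [0,0,0],"fingers": 0.7},
    {"dp": [-0.06,0,0.072],"angular": [0,0,0],"fingers": 0.7},
    {"dp": [-0.08,0,0.097],"angular": [0,0,0],"fingers": 0.7},
    {"dp": [-0.1,0,0.121],"angular": [0,0,0],"fingers": 0.7},
    {"dp": [-0.12,0,0.145],"angular": [0,0,0],"fingers": 0.7},
    {"dp": [-0.14,0,0.169],"angular": [0,0,0],"fingers": 0.7},
    {"dp": [-0.16,0,0.193],"angular": [0,0,0],"fingers": 0.7}
  ]
}}

```text
time: 12.0
tool_pos: [574.9, 161.9, 133.0]
tcp_rot: [-180.0, 50.0, 86.0]
ft_force: [0.9, 1.0, 0.6]
finger_gap: 25.5
grip_force: 0.4
```

Run:
```python
from h import *
go(-60,0,132.5,50)
im=snapshot("top")
cv2.imwrite("pics/t2.png",cv2.resize(im[180:300,250:410],None,fx=5,fy=5,interpolation=cv2.INTER_CUBIC))
```

```text
dp [-0.1583  0.0015  0.1929] ang [0.0006 0.0002 0.0006] world [571.7 112.1 132.5]
t 12.0 chute [-109.9   -0.4  133. ] F [0.9 1.  0.6] gap 25.499691123690233 J [ 33.  39.  69. -39. 103.  39.]
```

View pics/t2.png

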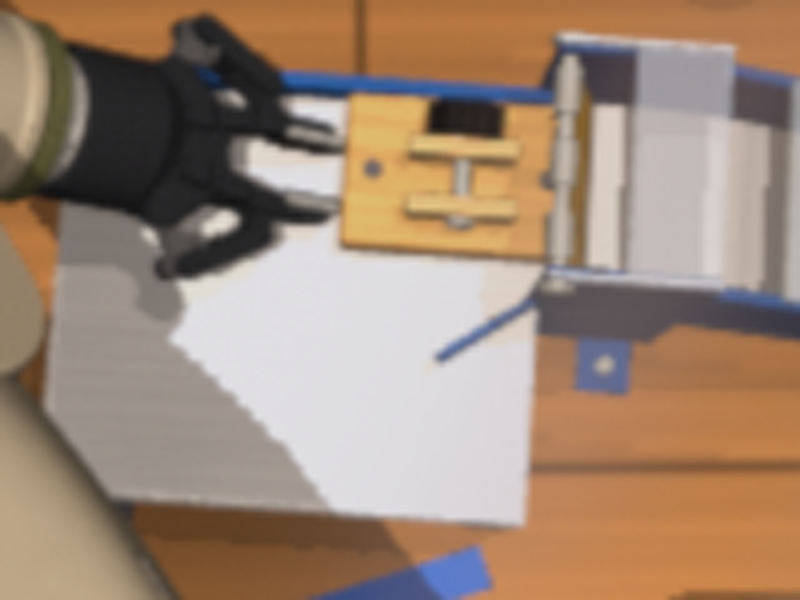

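The bracket lies straight along the fence, its nose just under the flap at crop (555,180), with both fingertips on its rear edge at (340,140–210). Continuing.

{"fn": "step_arm", "kwargs": {
  "targets": [
    {"dp": [-0.02,0,0.024],"angular": [0,0,0],"fingers": 0.7},
    {"dp": [-0.04,0,0.048],"angular": [0,0,0],"fingers": 0.7},
    {"dp": [-0.06,0,0.072],"angular": [0,0,0],"fingers": 0.7},
    {"dp": [-0.08,0,0.097],"angular": [0,0,0],"fingers": 0.7},
    {"dp": [-0.1,0,0.121],"angular": [0,0,0],"fingers": 0.7},
    {"dp": [-0.12,0,0.145],"angular": [0,0,0],"fingers": 0.7},
    {"dp": [-0.14,0,0.169],"angular": [0,0,0],"fingers": 0.7},
    {"dp": [-0.16,0,0.193],"angular": [0,0,0],"fingers": 0.7}
  ]
}}

```text
time: 13.05
tool_pos: [571.4, 111.9, 132.7]
tcp_rot: [-180.0, 50.0, 86.0]
ft_force: [-0.3, 1.0, -0.6]
finger_gap: 25.6
grip_force: 0.3
```

{"fn": "step_arm", "kwargs": {
  "targets": [
    {"dp": [-0.02,0,0.024],"angular": [0,0,0],"fingers": 0.7},
    {"dp": [-0.04,0,0.048],"angular": [0,0,0],"fingers": 0.7},
    {"dp": [-0.06,0,0.072],"angular": [0,0,0],"fingers": 0.7},
    {"dp": [-0.08,0,0.097],"angular": [0,0,0],"fingers": 0.7},
    {"dp": [-0.1,0,0.121],"angular": [0,0,0],"fingers": 0.7},
    {"dp": [-0.12,0,0.145],"angular": [0,0,0],"fingers": 0.7},
    {"dp": [-0.14,0,0.169],"angular": [0,0,0],"fingers": 0.7},
    {"dp": [-0.16,0,0.193],"angular": [0,0,0],"fingers": 0.7}
  ]
}}

```text
time: 14.05
tool_pos: [568.0, 61.8, 132.6]
tcp_rot: [180.0, 50.0, 86.0]
ft_force: [1.2, -0.2, 0.3]
finger_gap: 25.8
grip_force: 0.0
```

Run:
```python
from h import *
go(10,0,132.5,50)
```

```text
dp [-0.0624  0.0002  0.0751] ang [0.0007 0.0003 0.0005] world [566.6  42.3 132.5]
t 14.05 chute [-9.500e+00 -1.000e-01  1.326e+02] F [ 1.2 -0.2  0.3] gap 25.77124489649588 J [ 26.  31.  82. -42.  96.  36.]
```

{"fn": "step_arm", "kwargs": {
  "targets": [
    {"dp": [-0.01,0,0.012],"angular": [0,0,0],"fingers": 0.7},
    {"dp": [-0.02,0,0.024],"angular": [0,0,0],"fingers": 0.7},
    {"dp": [-0.03,0,0.036],"angular": [0,0,0],"fingers": 0.7},
    {"dp": [-0.04,0,0.048],"angular": [0,0,0],"fingers": 0.7},
    {"dp": [-0.05,0,0.06],"angular": [0,0,0],"fingers": 0.7},
    {"dp": [-0.056,0,0.068],"angular": [0,0,0],"fingers": 0.7},
    {"dp": [-0.062,0,0.075],"angular": [0,0,0],"fingers": 0.7},
    {"dp": [-0.066,0,0.08],"angular": [0,0,0],"fingers": 0.7}
  ]
}}

```text
time: 15.05
tool_pos: [566.5, 41.5, 132.3]
tcp_rot: [-180.0, 50.0, 86.0]
ft_force: [-0.2, 0.8, -0.4]
finger_gap: 25.2
grip_force: 0.0
```

Run:
```python
from h import *
go(16,0,132.5,50)
im=snapshot("top")
cv2.imwrite("pics/t3.png",cv2.resize(im[170:290,330:530],None,fx=4,fy=4,interpolation=cv2.INTER_CUBIC))
```

```text
dp [-0.0172  0.0005  0.0193] ang [0.0006 0.0002 0.0005] world [566.2  36.3 132.5]
t 15.05 chute [ 1.080e+01 -1.000e-01  1.323e+02] F [-0.2  0.8 -0.4] gap 25.159749004835053 J [ 24.  29.  84. -43.  95.  36.]
```

View pics/t3.png

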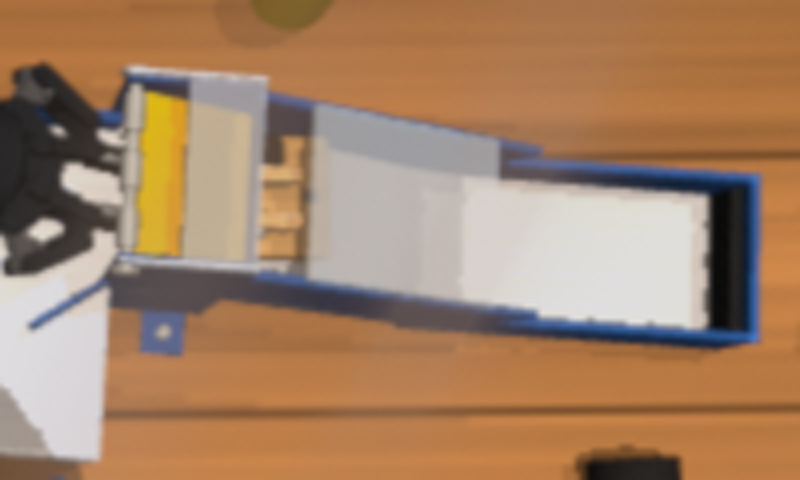

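The flap is open over the fingers and the bracket is seen in the throat and slide at crop (260–305, 140–255), not yet in the pan. I'll push a few mm more.

{"fn": "step_arm", "kwargs": {
  "targets": [
    {"dp": [-0.004,0,0.005],"angular": [0,0,0],"fingers": 0.7},
    {"dp": [-0.008,0,0.01],"angular": [0,0,0],"fingers": 0.7},
    {"dp": [-0.012,0,0.014],"angular": [0,0,0],"fingers": 0.7},
    {"dp": [-0.016,0,0.019],"angular": [0,0,0],"fingers": 0.7},
    {"dp": [-0.02,0,0.024],"angular": [0,0,0],"fingers": 0.7},
    {"dp": [-0.024,0,0.029],"angular": [0,0,0],"fingers": 0.7},
    {"dp": [-0.026,0,0.031],"angular": [0,0,0],"fingers": 0.7},
    {"dp": [-0.026,0,0.031],"angular": [0,0,0],"fingers": 0.7}
  ]
}}

```text
time: 16.1
tool_pos: [565.9, 33.5, 132.3]
tcp_rot: [180.0, 50.0, 86.0]
ft_force: [-0.2, -1.2, -0.2]
finger_gap: 25.7
grip_force: 0.1
```

Run:
```python
from h import *
st()
a=cv2.imread("pics/t3.png"); im=snapshot("top")
b=cv2.resize(im[170:290,330:530],None,fx=4,fy=4,interpolation=cv2.INTER_CUBIC)
cv2.imwrite("pics/t4.png",b); print(cv2.absdiff(a,b)[100:330,190:760].mean())
h=cv2.cvtColor(im,cv2.COLOR_BGR2HSV); w=(h[...,1]>80)&(h[...,0]>8)&(h[...,0]<28)
print("wood in pan",w[216:250,452:507].sum(), "in slide", w[200:238,395:408].sum())
```

```text
t 16.1 chute [ 1.880e+01 -1.000e-01  1.323e+02] F [-0.2 -1.2 -0.2] gap 25.736705525930525 J [ 24.  29.  85. -43.  94.  35.]
16.394141876430204
wood in pan 1110 in slide 0
```

Wood now shows in the pan and none on the slide: it has run down. Drawing the fingers back.

{"fn": "step_arm", "kwargs": {
  "targets": [
    {"dp": [0.02,0,-0.024],"angular": [0,0,0],"fingers": 0.7},
    {"dp": [0.045,0,-0.053],"angular": [0,0,0],"fingers": 0.7},
    {"dp": [0.07,0,-0.083],"angular": [0,0,0],"fingers": 0.7},
    {"dp": [0.1,0,-0.119],"angular": [0,0,0],"fingers": 0.7},
    {"dp": [0.14,0,-0.167],"angular": [0,0,0],"fingers": 0.7},
    {"dp": [0.18,0,-0.215],"angular": [0,0,0],"fingers": 0.7},
    {"dp": [0.23,0,-0.275],"angular": [0,0,0],"fingers": 0.7},
    {"dp": [0.28,0,-0.335],"angular": [0,0,0],"fingers": 0.7}
  ]
}}

```text
time: 17.15
tool_pos: [572.1, 121.8, 132.4]
tcp_rot: [180.0, 50.0, 86.0]
ft_force: [0.6, 0.0, 0.0]
finger_gap: 25.3
grip_force: 0.0
```

Run:
```python
from h import *
go(-140,-5,210,50)
```

```text
dp [-0.0715 -0.0223 -0.5185] ang [0.0007 0.0002 0.0006] world [572.6 192.3 210. ]
t 17.15 chute [-69.7  -0.3 132.4] F [0.6 0.  0. ] gap 25.314930580687097 J [ 30.  36.  75. -40. 100.  38.]
```

{"fn": "step_arm", "kwargs": {
  "targets": [
    {"dp": [0.04,0,-0.06],"angular": [0,0,0],"fingers": 0.7},
    {"dp": [0.07,0,-0.13],"angular": [0,0,0],"fingers": 0.7},
    {"dp": [0.06,0,-0.21],"angular": [0,0,0],"fingers": 0.7},
    {"dp": [0.03,0,-0.3],"angular": [0,0,0],"fingers": 0.7},
    {"dp": [-0.01,0,-0.39],"angular": [0,0,0],"fingers": 0.7},
    {"dp": [-0.05,-0.02,-0.47],"angular": [0,0,0],"fingers": 0.7},
    {"dp": [-0.07,-0.02,-0.52],"angular": [0,0,0],"fingers": 0.7},
    {"dp": [-0.07,-0.02,-0.52],"angular": [0,0,0],"fingers": 0.7}
  ]
}}

```text
time: 18.15
tool_pos: [573.4, 192.0, 211.0]
tcp_rot: [179.9, 50.0, 85.9]
ft_force: [0.1, -0.3, -0.5]
finger_gap: 26.1
grip_force: 0.0
```

Run:
```python
from h import *
st(); im=snapshot("top")
cv2.imwrite("pics/t5.png",cv2.resize(im[80:380,120:540],None,fx=1.9,fy=1.9,interpolation=cv2.INTER_CUBIC))
```

```text
t 18.15 chute [-139.8   -4.2  211. ] F [ 0.1 -0.3 -0.5] gap 26.08455677320167 J [ 35.  37.  64. -40. 110.  35.]
```

View pics/t5.png

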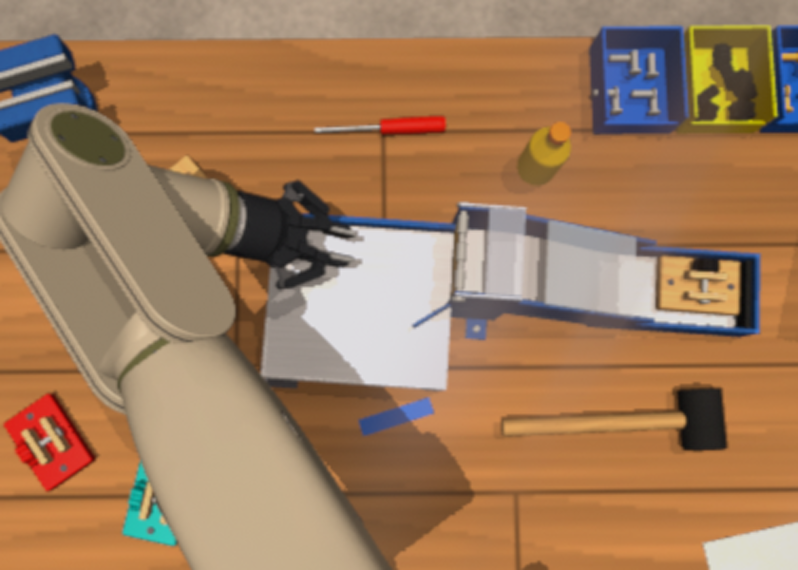

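The bracket lies upright in the pan at crop (700,285). The flap is shut (no yellow showing at (460,250)) and the arm is clear. The bystanders in view (mallet, glue, driver) are where they were.

```bash
python3 -c "
from bench import hand_in
print(hand_in())"
```

```text
the job is handed in; nothing more can be done
None
```

The finished bracket is in the collecting pan, the flap has swung shut, the fingers are clear of everything, and I handed the job in at about 18 s of the 48 s allowed.

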